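# Set the stop screw and fit the press frame on a board tester

## Task

Set up the board test fixture: turn its red stop screw clockwise until it bottoms, then back it off one eighth of a turn. Then take the aluminium press frame by its blue handle and lower it, without dropping it, with both holes over the fixture's two guide pins until it sits fully home (either way round). Leave the other things on the desk where they are.

Things in the scene. Friction and masses are not known exactly. Their poses are not given: they have to be found in the camera images.
- fixture: Grey board test fixture, fixed; place and yaw vary. Origin: on the desk, midway between its two guide pins; x points to its red screw, y along the pin line, z up. Base plate 14 mm high, from x = -63 to +127, y = -110 to +110 mm. Black rails at x = -46 and +46 mm rise to z = 34 mm; between them a green circuit board (under 32 mm high) is fixed.
- pin_left (a point): Tip of the steel guide pin at y = +80 mm (x = 0) of the fixture, 68 mm above the desk. The pin is 9 mm thick from its shoulder (dark, 22 mm diameter, top at z = 34 mm) up to z = 58 mm, then tapers to 3 mm at the tip.
- pin_right (a point): Tip of the equal guide pin at y = -80 mm (x = 0) of the fixture, 68 mm above the desk.
- seat (a point): Point midway between the pins at the height of shoulders and rails (34 mm above the desk), axes as the fixture's: the press frame's underside centre lies here when fully home.
- stop_screw (a joint): Angle of the red stop screw knob, rad: grows clockwise seen from above. It bottoms at 2.2 (hard end); starts between 0.95 and 1.65. Slight friction (0.04 N m); it stays where left and does not rise or sink. White marks round it stand an eighth of a turn (0.785 rad) apart.
- stop_screw_grip (a point): On the screw's upright axis (fixture x = +92 mm, y = 0), 51 mm above the desk, where to grip. The grip is a red bar 42 mm long, 14 mm wide, from z = 28 to 58 mm, on a disc of 44 mm diameter; this point's x lies along the bar and turns with it (fixture yaw minus the screw's angle).
- press_frame: Loose aluminium frame 110 (x) x 200 (y) x 10 mm, 0.2 to 0.4 kg, lying flat on the black desk mat (2.6 mm thick), with a 60 x 110 mm window and a round 12 mm through hole at y = +80 and y = -80 mm (x = 0). Origin: centre of the underside. Blue bridge handle over the window: a bar along x, 98 mm long, 12 mm wide, z = 36 to 49 mm, legs at x = -42 and +42 mm.
- handle (a point): Centre of the blue handle bar, 42.5 mm above the frame's underside; axes as the frame's. Grip it across y (12 mm).
- screw_tin: Bystander: round tin with a red lid, 64 mm wide, 24 mm high; origin under its centre.
- marker: Bystander: white marker with a blue cap, 136 mm long, lying; origin under its centre.
- needle_pliers: Bystander: blue-handled needle-nose pliers, 101 x 129 x 12 mm, lying; origin under their centre.
- solder_spool: Bystander: solder spool with a red top, near the right edge of the desk, 69 x 59 x 33 mm; origin under its centre.

How it is judged:
By the outcome, as a careful person would: the job done as asked, in the order asked, and still so for the second after the job is handed in, with the robot touching nothing.
It also fails if it takes over 58 s, if anything falls off the work surface, if the arm or the gripper's body presses on something with over 40 N, if the wrist force passes 120 N, or if a joint passes its speed limit or range.

## Robot

A 7-joint arm with a two-finger parallel gripper is mounted at the origin on a cart in front of the work surface, level with it; the furniture and walls round the work are solid. World frame = base frame: x ahead of the robot, y to its left, z up, the work surface at z = 0. Lengths are in mm, angles in rad, forces in N, time in s.
With the tool pointing down it reaches from about 400 to 925 mm from the base axis. Payload 5.6 kg.
Tool frame: the origin (TCP) lies on the centre line of the jaws, within the pads' length; the fingertips stand 22 mm ahead of it and the grasp point (between the pads) lies 3 mm ahead of it; z points along the fingers, y is the direction in which the jaws open and shut (so a half turn about z gives the same grasp; the last joint's range is limited). The gripper opens to 85 mm and grips with 20 to 120 N. Pads are 22 mm wide; open, the fingers measure 114 mm over their backs; the gripper's body (76 mm by 85 mm) begins 54 mm behind the grasp point. The pads swing forward as they close: fully open they stand 13 mm farther back than shut.
Start: joints at [-1.331, 0.468, -0.012, 1.603, 0.006, 1.071, -0.056], TCP at [181.419, 624.175, 253.29] pointing down, gripper open.
Joint ranges: [-2.53, 2.53], [-0.31, 2.02], [-1.57, 1.55], [0.28, 2.44], [-1.29, 4.43], [0.15, 1.84], [-2.92, 2.92]. Speed limits (rad/s): [2.57, 2.57, 3.14, 3.14, 3.14, 3.14, 3.14].

## Interface

Orientations are given as a rotation vector (axis times angle).
In Python, from bench import * gives the robot as it stands.
- The arm moves only by the tool apply_moves, never from a script. Its argument "plan" is a list of rows, each a list of 3 entries, a list of its own where there are three numbers: the shift along the tool's x, y, z in mm, then the turn, a rotation vector about the tool's x, y, z in degrees, then the opening in per cent of the stroke, from 0 (shut) to 100 (fully open). A call has 1 to 12 rows; each row is the pose to reach, as a shift and turn from the pose commanded when the call began, along the tool's axes at that moment; what a row does not reach only later rows make up. A row lasts 1/8 s, in which the tool goes at most 62.5 mm and 10.7 degrees, less where a joint would pass 70% of its speed; a pose out of reach is approached as far as the arm can. A call with a gripper value outside its range is refused whole. The fingers move at their own pace and stop on an object; the grip force is fixed at half the most. Time passes only in rows, so rows that repeat a pose let the fingers close. It gives the time, the measured TCP pose, the force and the opening at its end, in the units of the state.
- get_state(): the state, without advancing time (a new reading comes with each control period).
- snapshot(name): name is "side" or "top"; returns the picture (400x640x3 uint8, blue, green, red); there is no depth.
- calibration(name): a dict with "mtx" (3x3 intrinsics, pixels), "k1" (the pictures are not rectified: a ray, as slopes to the right and down, at radius r is drawn at 1 + k1 r^2 times it, then the intrinsics apply), "position" and "attitude" of the camera in the world. Camera axes: x right, y down, z forward; pixel columns grow to the right and rows downward; lengths in mm; the calibration is good to about 2 mm. A picture is of the moment at which its call begins. calibration takes no time and is no camera call.
- hand_in(): hands the job in, once; it reports no verdict.
Trained networks look in the newest picture that a camera, given by its name, has taken for a name from the list of things; names that differ only in an ending like _2 or _b are one class to them, and where a whole thing is asked for, a point or a joint stands for the part that bears it (a point fixed in the world has none). Each returns a list of dicts, best first, with "confidence" (0 to 1); they miss things now and then, are a little off and sometimes report something else, mostly with a low value. They report only what shows in the picture. A call takes as long as a camera call.
- search_frame(camera, label): "location" ([x, y, z] in mm, in world coordinates, good to about 4 mm: the middle of the surface that is visible of it).
The state is a dict: "time_s": time; "joint_positions": joint angles; "qd": joint speeds; "effort": joint torques, N m; "eef_pos": TCP position; "tool_rot": TCP orientation; "force": force on the tool from outside, world axes, zero at the start; "wrist_torque": the same for the moment, N m; "opening": finger opening in mm.
Only numpy, scipy, OpenCV 4.12 (cv2) and the standard library are available. Lean on these libraries where they do the work, as an engineer would, in place of code of your own. Each camera call takes 0.05 s, during which the arm holds its last target.

## Working session

There is one attempt and no reset: what is moved stays moved. The work goes in short steps, Python scripts to look and compute and a tool call to move; the robot and the scene stay as the last step left them, time stands still between calls to the robot, and variables do not carry over. Pictures are saved under pics/ and viewed, and the job is handed in when it is done.

Besides the shell and the picture viewer there is one more tool, called after "Call:" as a command line: name --argument value ..., lists and objects as JSON in quotes. apply_moves: Moves the arm, as the interface text tells. Its arguments: {"type":"object","properties":{"plan":{"type":"array"}},"required":["plan"]}

```bash
mkdir -p pics; ls; python3 - <<'E'
from bench import *
import cv2
s=get_state(); print(s)
for n in("side","top"):
    c=calibration(n); print(n,c)
    cv2.imwrite(f"pics/{n}0.png",snapshot(n))
E
```

```text
pics
{'time_s': 0.0, 'joint_positions': array([-1.33097598,  0.46839188, -0.0116209 ,  1.60364961,  0.00603018,
        1.07138882, -0.05630451]), 'qd': array([-0.00093743, -0.00017317, -0.00053091,  0.00154203,  0.00024865,
       -0.00132625,  0.00211649]), 'effort': array([ 2.72401458e-04, -5.32378507e+01,  2.17902433e-02, -2.51309806e+01,
        1.14820260e-02,  7.72463711e-03,  2.72944547e-06]), 'eef_pos': array([181.30515268, 623.6507187 , 252.31801177]), 'tool_rot': array([-4.42816853e-01, -3.11011434e+00,  2.82730274e-03]), 'force': array([ 0.44011977, -0.91443924, -0.49092993]), 'wrist_torque': array([0.0239988 , 0.04629522, 0.0192879 ]), 'opening': 85.05194010736751}
side {'mtx': array([[424.86501747,   0.        , 315.24078395],
       [  0.        , 424.86501747, 201.18675498],
       [  0.        ,   0.        ,   1.        ]]), 'k1': -0.0934329715740897, 'position': array([ 473.06337982, 1103.44863561,  732.76632785]), 'attitude': array([-0.11715825,  2.70013976, -1.523847  ])}
top {'mtx': array([[457.862844  ,   0.        , 315.7173295 ],
       [  0.        , 457.862844  , 203.33413219],
       [  0.        ,   0.        ,   1.        ]]), 'k1': 0.019853595543475704, 'position': array([ 295.88029989,    7.25316396, 1569.27871449]), 'attitude': array([-2.11711445,  2.15254559, -0.1800043 ])}
```

View pics/side0.png

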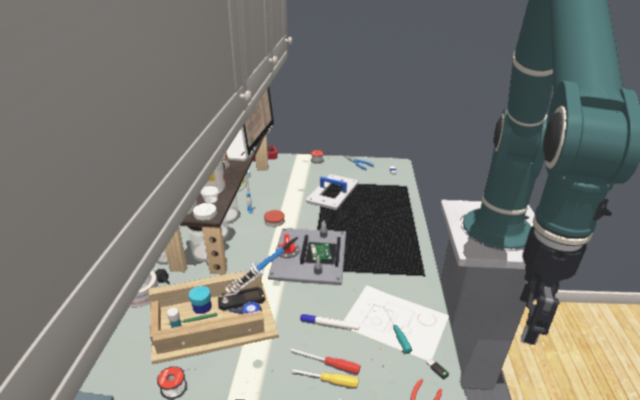

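View pics/top0.png

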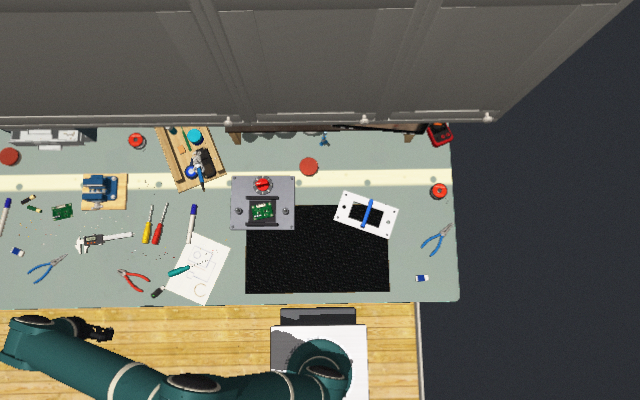

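```bash
cat > h.py <<'E'
from bench import *
import cv2, numpy as np
from scipy.spatial.transform import Rotation as R
def cam(n):
    c=calibration(n); return c['mtx'],c['k1'],np.array(c['position']),R.from_rotvec(c['attitude']).as_matrix()
def proj(n,P):
    K,k1,p,A=cam(n); q=(np.atleast_2d(P)-p)@A; s=q[:,:2]/q[:,2:]; r2=(s**2).sum(1,keepdims=True)
    s=s*(1+k1*r2); return s*[K[0,0],K[1,1]]+[K[0,2],K[1,2]]
def ray(n,uv):
    K,k1,p,A=cam(n); u=cv2.undistortPoints(np.array([[uv]],float),K,np.array([k1,0,0,0.]))[0,0]
    d=A@np.array([u[0],u[1],1]); return p,d/np.linalg.norm(d)
def atz(n,uv,z):
    p,d=ray(n,uv); return p+d*(z-p[2])/d[2]
def tri(uv1,uv2):
    p,d=ray('side',uv1); q,e=ray('top',uv2)
    M=np.stack([d,-e],1); t=np.linalg.lstsq(M,q-p,rcond=None)[0]
    a=p+t[0]*d;b=q+t[1]*e; return (a+b)/2,np.linalg.norm(a-b)
E
python3 - <<'E'
from h import *
np.set_printoptions(precision=1,suppress=True)
for n,b in(("side",(230,140,430,300)),("top",(215,120,465,310))):
    im=snapshot(n)
    x0,y0,x1,y1=b
    cv2.imwrite(f"pics/{n}z.png",cv2.resize(im[y0:y1,x0:x1],None,fx=3,fy=3,interpolation=cv2.INTER_CUBIC))
    for l in("fixture","pin_left","pin_right","stop_screw","stop_screw_grip","press_frame","handle"):
        for r in search_frame(n,l)[:3]: print(n,l,np.array(r['location']),round(r['confidence'],2),proj(n,r['location'])[0])
E
```

```text
side fixture [552.8 214.7  14.6] 0.74 [312.9 258.5]
side fixture [ 593.7 -407.4   26.2] 0.19 [316.7 155.6]
side pin_left [557.  215.9  15.6] 0.69 [311.2 258.4]
side pin_right [557.1 218.9  17.5] 0.95 [311.1 258.6]
side stop_screw [553.8 213.1  15.8] 0.61 [312.5 257.8]
side stop_screw [617.  191.9  28.6] 0.49 [290.1 247.9]
side stop_screw_grip [620.8 192.   28.3] 0.66 [288.7 247.9]
side press_frame [ 517.5 -151.6   14.4] 0.79 [332.8 191.4]
side handle [ 524.  -147.3   14. ] 0.9 [330.9 192. ]
top fixture [565.3 182.6  12.5] 0.82 [263.6 202.1]
top pin_left [562.5 182.5  13.9] 0.86 [263.6 202.9]
top pin_right [562.5 190.   11.6] 0.65 [261.5 203. ]
top stop_screw [616.5 189.1  37.5] 0.53 [260.9 186.2]
top press_frame [ 516.7 -170.5    9.5] 0.56 [366.4 214.5]
top handle [ 515.8 -168.5   12.8] 0.91 [365.9 214.7]
```

View pics/sidez.png

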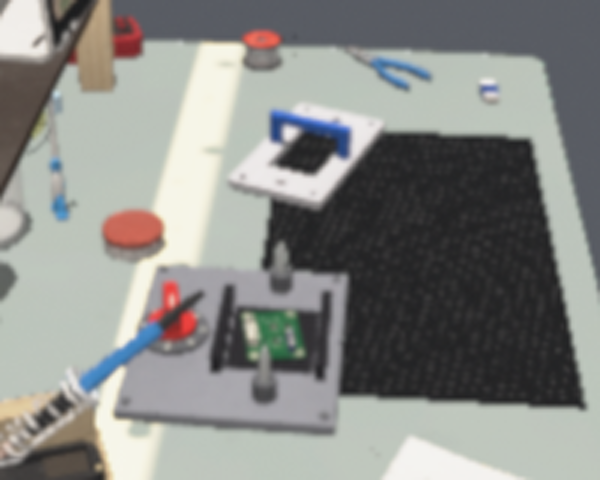

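View pics/topz.png

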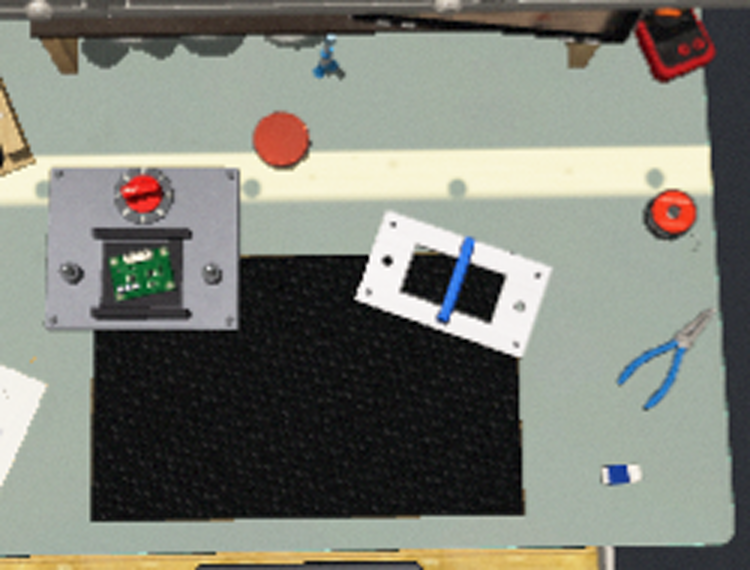

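```bash
python3 - <<'E'
from h import *
for n,b in(("side",(265,215,350,290)),("top",(225,165,305,235))):
    im=snapshot(n); x0,y0,x1,y1=b
    cv2.imwrite(f"pics/{n}f.png",cv2.resize(im[y0:y1,x0:x1],None,fx=8,fy=8,interpolation=cv2.INTER_CUBIC))
for n,b in(("side",(300,165,370,215)),("top",(325,180,405,245))):
    im=snapshot(n); x0,y0,x1,y1=b
    cv2.imwrite(f"pics/{n}p.png",cv2.resize(im[y0:y1,x0:x1],None,fx=8,fy=8,interpolation=cv2.INTER_CUBIC))
E
```

```text
(no output)
```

View pics/sidef.png

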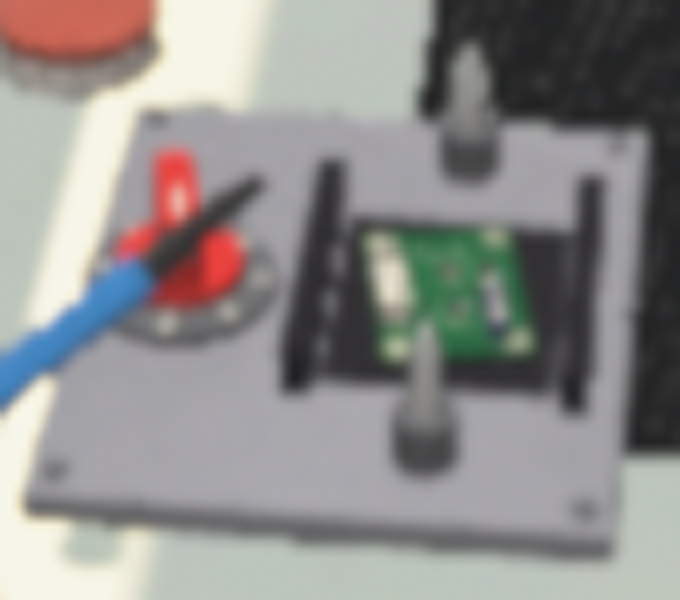

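View pics/topf.png

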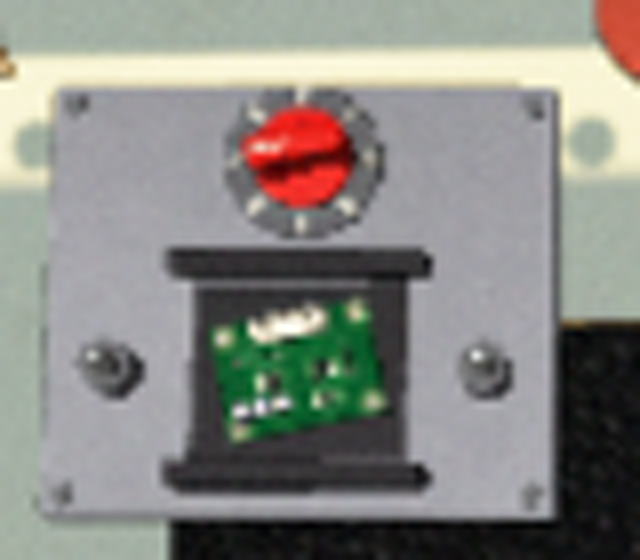

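View pics/sidep.png

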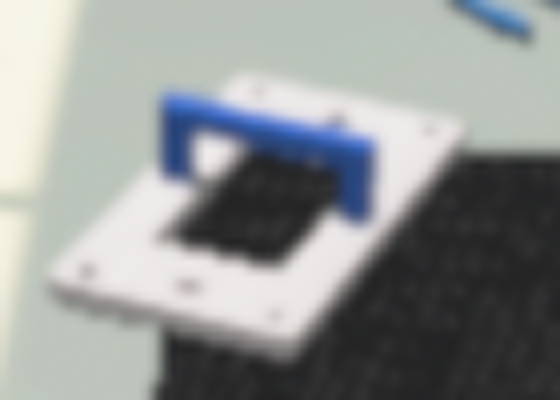

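View pics/topp.png

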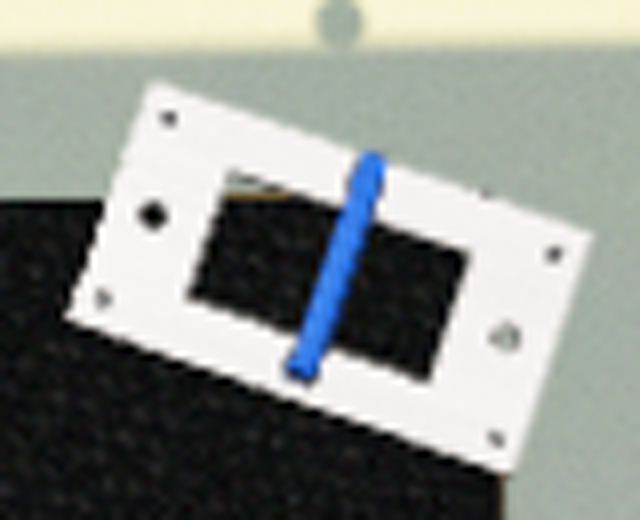

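```bash
cat > fit.py <<'E'
from h import *
from scipy.optimize import least_squares
np.set_printoptions(precision=2,suppress=True)
def un(pts,x0,y0,s=8): return (np.array(pts,float)+.5)/s-.5+[x0,y0]
def fit(obs,x0):
    # obs: list (cam, model pts Nx3, uv Nx2)
    def T(p,m): c,s=np.cos(p[2]),np.sin(p[2]); return m@np.array([[c,s,0],[-s,c,0],[0,0,1]])+[p[0]*1,p[1],p[3] if len(p)>3 else 0]
    f=lambda p: np.concatenate([(proj(n,T(p,m))-uv).ravel() for n,m,uv in obs])
    r=least_squares(f,x0,loss='soft_l1',x_scale=[10,10,.1,10][:len(x0)]); return r.x,[proj(n,T(r.x,m))-uv for n,m,uv in obs]
E
cat > a.py <<'E'
from fit import *
mf=np.array([[0,80,68],[0,-80,68],[127,110,14],[127,-110,14],[-63,-110,14],[-63,110,14]],float)
us=un([[427,325],[470,45],[30,500],[140,110],[650,130],[610,545]],265,215)
ut=un([[93,353],[487,354],[55,90],[555,92],[555,520],[42,517]],225,165)
print("tri");
for i in range(6): print(mf[i],*tri(us[i],ut[i]))
for o in([("side",mf,us)],[("top",mf,ut)],[("side",mf,us),("top",mf,ut)]):
    p,r=fit(o,[560,185,0,0]); print(p,*r,sep='\n')
mp=np.array([[55,100,10],[55,-100,10],[-55,-100,10],[-55,100,10],[0,80,10],[0,-80,10]],float)
# top image: up = +x ; left=+y
ut=un([[150,82],[592,236],[512,472],[68,318],[152,214],[505,336]],325,180)
us=un([[50,285],[240,75],[465,125],[292,350],[190,286],[337,118]],300,165)
print("frame")
for i in range(6): print(mp[i],*tri(us[i],ut[i]))
hm=np.array([[49,0,49],[-49,0,49.]])
print("handle ends",tri(un([[165,95]],300,165)[0],un([[372,152]],325,180)[0]),tri(un([[372,140]],300,165)[0],un([[300,375]],325,180)[0]))
for o in([("side",mp,us)],[("top",mp,ut)],[("side",mp,us),("top",mp,ut)]):
    p,r=fit(o,[520,-165,-.3,2.6]); print(p,*r,sep='\n')
print("iron tip",tri(un([[258,182]],265,215)[0],[203,189]))
E
python3 a.py
```

```text
tri
[ 0. 80. 68.] [535.22 267.1   68.45] 0.23416444877711093
[  0. -80.  68.] [532.74 104.06  65.49] 0.6287591392687741
[127. 110.  14.] [659.91 294.95  10.97] 1.1637130701450458
[ 127. -110.   14.] [656.53  77.31  11.23] 1.0254564571159925
[ -63. -110.   14.] [468.13  78.75  15.19] 0.2822990723148074
[-63. 110.  14.] [474.41 298.16   9.5 ] 1.0557924383527497
[533.85 181.46  -0.02  -6.28]
[[ 0.2   0.72]
 [ 0.25  0.63]
 [-0.84 -0.63]
 [-0.18 -0.56]
 [-0.38  0.85]
 [ 0.92 -0.9 ]]
[535.17 188.69  -0.02 -14.45]
[[ 0.3   0.27]
 [-1.15  0.17]
 [ 0.17 -0.24]
 [ 0.36 -0.44]
 [-0.09 -0.09]
 [ 0.08  0.28]]
[533.3  186.99  -0.02  -2.11]
[[ 0.26  0.8 ]
 [ 0.33  0.5 ]
 [-1.11 -0.42]
 [-0.34 -0.65]
 [-0.19  0.78]
 [ 1.13 -0.65]]
[[ 0.17  0.24]
 [-0.89  0.14]
 [ 0.01 -0.53]
 [ 0.69 -0.72]
 [ 0.24  0.06]
 [-0.1   0.41]]
frame
[ 55. 100.  10.] [604.26 -93.58   9.54] 0.7578599847059615
[  55. -100.   10.] [ 534.66 -281.52   12.83] 2.4980259085028664
[ -55. -100.   10.] [ 432.73 -242.72   12.9 ] 0.4859314240036625
[-55. 100.  10.] [502.25 -55.74   7.15] 0.15490959460133694
[ 0. 80. 10.] [546.01 -92.7   12.67] 0.2299774183589552
[  0. -80.  10.] [ 490.4  -242.03   14.04] 0.3807403970407504
handle ends (array([ 563.92, -183.24,   53.07]), np.float64(1.1219749178609302)) (array([ 472.42, -149.97,   53.24]), np.float64(3.3266560583209492))
[ 517.99 -154.83   -0.35    9.12]
[[-0.45 -0.34]
 [-0.08  0.28]
 [ 0.33  0.16]
 [ 0.47 -0.89]
 [-0.07  0.36]
 [-0.19  0.32]]
[ 518.58 -168.4    -0.36   -0.78]
[[ 0.08 -0.09]
 [-0.25 -0.36]
 [-0.1   0.2 ]
 [-0.05  0.03]
 [ 0.15  0.05]
 [ 0.17  0.16]]
[ 518.37 -168.12   -0.35    1.56]
[[-0.23 -0.52]
 [ 0.14  0.43]
 [ 0.22  0.33]
 [ 0.26 -1.08]
 [-0.06  0.22]
 [-0.13  0.45]]
[[-0.02 -0.11]
 [-0.22 -0.49]
 [-0.01  0.14]
 [-0.09  0.09]
 [ 0.09  0.06]
 [ 0.21  0.07]]
iron tip (array([578.14, 350.42, 181.69]), np.float64(4.163925826616082))
```

```bash
cat >> fit.py <<'E'
E
python3 - <<'E'
from fit import *
for t in([228,121],[364,118],[487,118]):
    for s in([290,40],[245,96],[155,232]): print(t,s,*tri(s,t))
E
sed -i 's/\[560,185,0,0\]/[560,185,0]/;s/\[520,-165,-.3,2.6\]/[520,-165,-.3]/' a.py
sed -i 's/^mp=\(.*\)$/mp=\1+[0,0,2.6]/' a.py; python3 a.py | grep -v '\[ \|\[\[\|\[-' 
python3 - <<'E'
from fit import *
for n,b,s in(("side",(278,228,305,262),22),("top",(250,172,278,198),22)):
    im=snapshot(n); x0,y0,x1,y1=b
    cv2.imwrite(f"pics/{n}s.png",cv2.resize(im[y0:y1,x0:x1],None,fx=s,fy=s,interpolation=cv2.INTER_CUBIC))
E
```

```text
[228, 121] [290, 40] [626.91 195.96 578.74] 52.29185676628602
[228, 121] [245, 96] [699.15 223.36 456.35] 0.31454006362961584
[228, 121] [155, 232] [874.46 304.06 128.53] 109.98130553209877
[364, 118] [290, 40] [ 661.64 -115.44  519.07] 31.71419983750054
[364, 118] [245, 96] [ 768.74 -133.65  337.83] 45.99537263679502
[364, 118] [155, 232] [1071.16 -168.56 -220.52] 242.98994493452355
[487, 118] [290, 40] [ 693.41 -433.2   457.44] 3.340718265830468
[487, 118] [245, 96] [ 840.47 -529.79  207.72] 106.15882619679086
[487, 118] [155, 232] [1310.74 -800.17 -653.2 ] 449.23148145839065
tri
[127. 110.  14.] [659.91 294.95  10.97] 1.1637130701450458
[533.22 189.36  -0.02]
[532.84 186.85  -0.02]
[533.1  187.67  -0.02]
frame
iron tip (array([578.14, 350.42, 181.69]), np.float64(4.163925826616082))
```

View pics/tops.png

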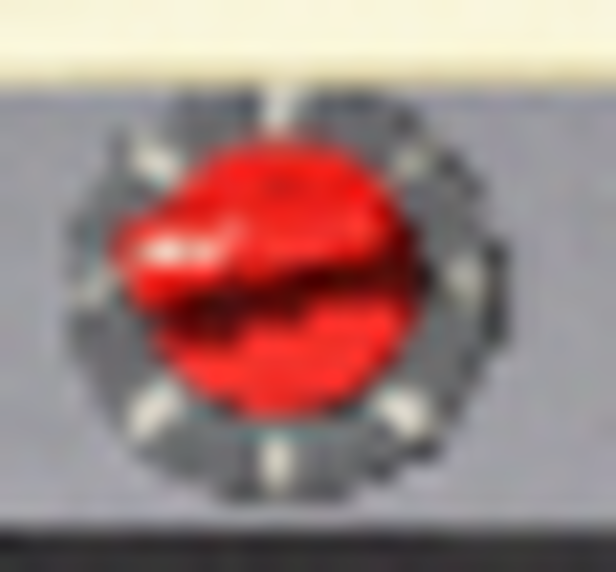

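View pics/sides.png

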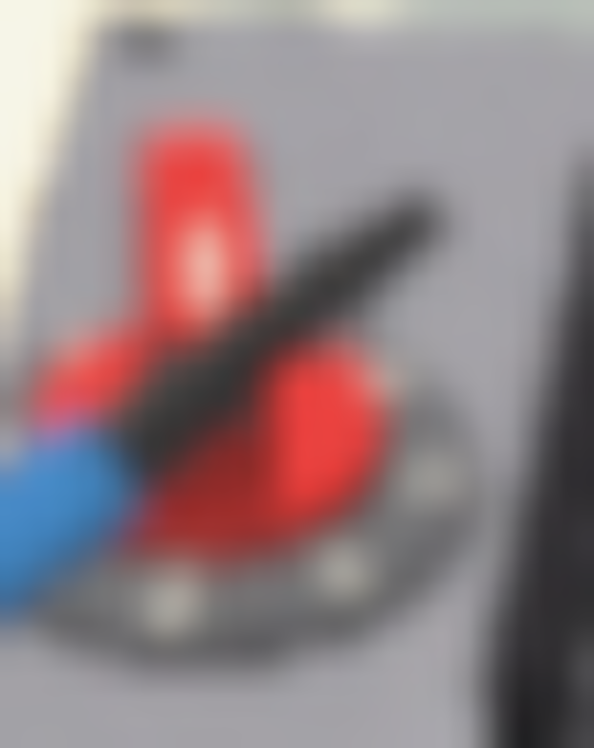

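```bash
cat >> h.py <<'E'
np.set_printoptions(precision=2,suppress=True)
def rel(pos,xang_deg):
    s=get_state(); R0=R.from_rotvec(s['tool_rot']); a=np.radians(xang_deg)
    x=np.array([np.cos(a),np.sin(a),0]); z=np.array([0,0,-1.]); T=R.from_matrix(np.stack([x,np.cross(z,x),z],1))
    d=R0.inv().apply(np.array(pos)-s['eef_pos']); rv=np.degrees((R0.inv()*T).as_rotvec()); return d,rv
def st():
    s=get_state(); M=R.from_rotvec(s['tool_rot']).as_matrix()
    print('t',round(s['time_s'],2),'pos',s['eef_pos'],'xang',round(np.degrees(np.arctan2(M[1,0],M[0,0])),2),'tilt',M[:2,2]*57.3,'F',s['force'],'M',s['wrist_torque'],'open',round(s['opening'],1)); print('q',s['joint_positions'])
E
python3 - <<'E'
from h import *
st()
print(rel([480,200,240],103)); print(rel([625.2,185.7,130],103)); print(rel([625.2,185.7,54],103))
E
```

```text
t 1.2 pos [181.4  624.18 253.3 ] xang 163.8 tilt [0. 0.] F [ 0.06  0.2  -0.01] M [ 0.04 -0.    0.02] open 85.3
q [-1.33  0.47 -0.01  1.6   0.01  1.07 -0.06]
(array([-405.11, -324.01,   13.29]), array([ 0. , -0. , 60.8]))
(array([-548.53, -297.22,  123.29]), array([ 0. , -0. , 60.8]))
(array([-548.53, -297.23,  199.29]), array([ 0. , -0. , 60.8]))
```

Call:
apply_moves --plan '[[[-50, -40, 0], [0, 0, 6], 47], [[-95, -76, 3], [0, 0, 13], 47], [[-140, -112, 5], [0, 0, 20], 47], [[-185, -148, 7], [0, 0, 27], 47], [[-230, -184, 9], [0, 0, 34], 47], [[-275, -220, 11], [0, 0, 41], 47], [[-320, -256, 12], [0, 0, 48], 47], [[-365, -292, 13], [0, 0, 55], 47], [[-405, -324, 30], [0, 0, 61], 47], [[-455, -315, 60], [0, 0, 61], 47], [[-505, -305, 90], [0, 0, 61], 47], [[-548, -297, 120], [0, 0, 61], 47]]'

```text
time_s: 2.7
eef_pos: [626.7, 186.0, 132.4]
tool_rot: [1.96, 2.455, 0.002]
force: [-0.2, 1.3, 0.3]
opening: 39.9
```

```bash
python3 - <<'E'
from h import *
st()
print(rel([625.2,185.7,54],103))
for n,b,s in(("side",(240,150,370,280),5),("top",(215,130,315,240),6)):
    im=snapshot(n); x0,y0,x1,y1=b
    cv2.imwrite(f"pics/{n}1.png",cv2.resize(im[y0:y1,x0:x1],None,fx=s,fy=s,interpolation=cv2.INTER_CUBIC)[:600,:800])
E
```

```text
t 2.7 pos [626.73 185.98 132.43] xang 102.79 tilt [0.05 0.03] F [-0.23  1.28  0.27] M [ 0.01 -0.01  0.02] open 39.9
q [-0.59  0.62  0.36  1.7  -0.27  0.87  0.1 ]
(array([ 0.04, -1.63, 78.43]), array([ 0.06, -0.02, -0.21]))
```

View pics/side1.png

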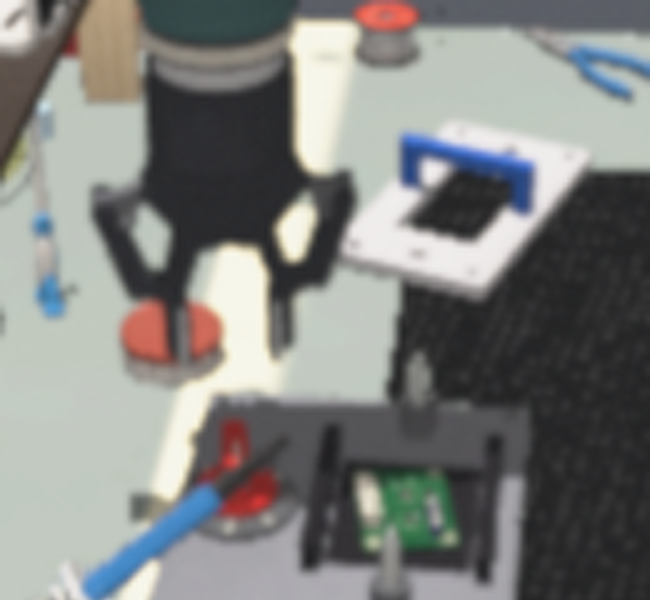

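View pics/top1.png

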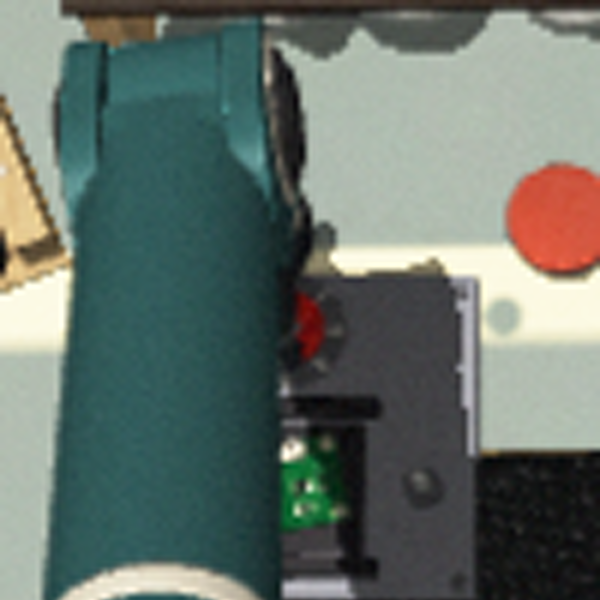

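Call:
apply_moves --plan '[[[0, -1.5, 30], [0, 0, 0], 47], [[0, -1.5, 60], [0, 0, 0], 47], [[0, -1.5, 75], [0, 0, 0], 47], [[0, -1.5, 75], [0, 0, 0], 47]]'

```text
time_s: 3.3
eef_pos: [622.6, 185.8, 57.9]
tool_rot: [-1.959, -2.455, 0.002]
force: [0.5, 0.8, -0.0]
opening: 40.2
```

```bash
python3 - <<'E'
from h import *
st()
print(rel([625.2,185.7,54],103))
for n,b,s in(("side",(260,190,330,270),8),):
    im=snapshot(n); x0,y0,x1,y1=b
    cv2.imwrite(f"pics/{n}2.png",cv2.resize(im[y0:y1,x0:x1],None,fx=s,fy=s,interpolation=cv2.INTER_CUBIC)[:600,:800])
E
```

```text
t 3.3 pos [622.63 185.84  57.91] xang 102.81 tilt [-0.08 -0.02] F [ 0.49  0.76 -0.04] M [-0.01  0.01  0.01] open 40.2
q [-0.57  0.72  0.32  1.73 -0.31  0.74  0.13]
(array([-0.7 ,  2.48,  3.9 ]), array([-0.08, -0.  , -0.19]))
```

View pics/side2.png

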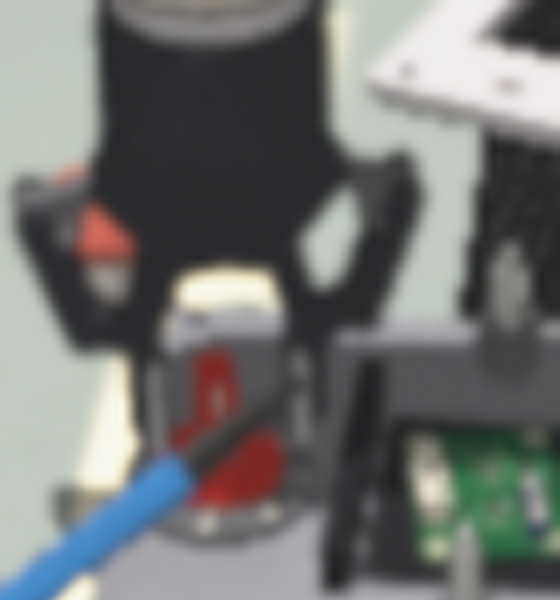

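Call:
apply_moves --plan '[[[0, 1.5, 3], [0, 0, 0], 47], [[0, 1.5, 3], [0, 0, 0], 0], [[0, 1.5, 3], [0, 0, 0], 0], [[0, 1.5, 3], [0, 0, 0], 0], [[0, 1.5, 3], [0, 0, 0], 0]]'

```text
time_s: 3.98
eef_pos: [625.5, 186.3, 56.2]
tool_rot: [1.96, 2.454, 0.003]
force: [0.8, 0.7, 5.8]
opening: 12.4
```

```bash
python3 - <<'E'
from h import *
st();st()
E
```

```text
t 3.98 pos [625.55 186.3   56.24] xang 102.79 tilt [0.1  0.04] F [0.76 0.69 5.79] M [ 0.04 -0.05  0.05] open 12.4
q [-0.57  0.73  0.32  1.73 -0.31  0.74  0.13]
t 3.98 pos [625.55 186.3   56.24] xang 102.79 tilt [0.1  0.04] F [0.76 0.69 5.79] M [ 0.04 -0.05  0.05] open 12.4
q [-0.57  0.73  0.32  1.73 -0.31  0.74  0.13]
```

Call:
apply_moves --plan '[[[0, 0, -1], [0, 0, 0], 0], [[0, 0, -1], [0, 0, 6], 0], [[0, 0, -1], [0, 0, 13], 0], [[0, 0, -1], [0, 0, 20], 0], [[0, 0, -1], [0, 0, 27], 0], [[0, 0, -1], [0, 0, 34], 0], [[0, 0, -1], [0, 0, 41], 0], [[0, 0, -1], [0, 0, 45], 0], [[0, 0, -1], [0, 0, 45], 0]]'

```text
time_s: 5.1
eef_pos: [626.5, 186.1, 56.3]
tool_rot: [2.749, 1.516, 0.006]
force: [6.8, 1.1, -3.4]
opening: 12.7
```

```bash
python3 - <<'E'
from h import *
st()
E
```

```text
t 5.1 pos [626.52 186.13  56.28] xang 57.75 tilt [ 0.24 -0.02] F [ 6.79  1.09 -3.42] M [ 0.24 -1.34 -0.04] open 12.7
q [-0.7   0.76  0.52  1.74 -0.51  0.77 -0.5 ]
```

Call:
apply_moves --plan '[[[0, 0, 0], [0, 0, 2], 0], [[0, 0, 0], [0, 0, 4], 0], [[0, 0, 0], [0, 0, 4], 0]]'

```text
time_s: 5.48
eef_pos: [626.6, 186.1, 56.3]
tool_rot: [2.8, 1.419, 0.006]
force: [6.7, 0.1, -3.5]
opening: 13.1
```

```bash
python3 - <<'E'
from h import *
st()
E
```

```text
t 5.47 pos [626.59 186.11  56.31] xang 53.75 tilt [ 0.25 -0.01] F [ 6.69  0.1  -3.49] M [ 0.23 -1.39 -0.07] open 13.1
q [-0.71  0.77  0.53  1.74 -0.52  0.78 -0.56]
```

Call:
apply_moves --plan '[[[0, 0, 0], [0, 0, 1], 0], [[0, 0, 0], [0, 0, 2], 0], [[0, 0, 0], [0, 0, 2], 0]]'

```text
time_s: 5.85
eef_pos: [626.6, 186.1, 56.3]
tool_rot: [2.821, 1.375, 0.006]
force: [8.1, 0.2, -3.2]
opening: 12.6
```

```bash
python3 - <<'E'
from h import *
st()
E
```

```text
t 5.85 pos [626.62 186.08  56.3 ] xang 51.97 tilt [ 0.25 -0.06] F [ 8.09  0.19 -3.17] M [ 0.13 -1.44  0.97] open 12.6
q [-0.72  0.77  0.54  1.74 -0.53  0.78 -0.58]
```

Call:
apply_moves --plan '[[[0, 0, 0], [0, 0, 1], 0], [[0, 0, 0], [0, 0, 1.5], 0], [[0, 0, 0], [0, 0, 1.5], 0]]'

```text
time_s: 6.22
eef_pos: [626.6, 186.1, 56.3]
tool_rot: [2.837, 1.341, 0.005]
force: [5.6, -0.1, -4.1]
opening: 12.6
```

```bash
python3 - <<'E'
from h import *
st()
E
```

```text
t 6.22 pos [626.61 186.14  56.33] xang 50.62 tilt [ 0.26 -0.1 ] F [ 5.61 -0.09 -4.06] M [ 0.02 -1.4   1.6 ] open 12.6
q [-0.72  0.77  0.55  1.74 -0.53  0.78 -0.6 ]
```

Call:
apply_moves --plan '[[[0, 0, 0], [0, 0, -7], 0], [[0, 0, 0], [0, 0, -14], 0], [[0, 0, 0], [0, 0, -21], 0], [[0, 0, 0], [0, 0, -28], 0], [[0, 0, 0], [0, 0, -35], 0], [[0, 0, 0], [0, 0, -42], 0], [[0, 0, 0], [0, 0, -46], 0], [[0, 0, 0], [0, 0, -47.6], 0], [[0, 0, 0], [0, 0, -47.6], 0], [[0, 0, 0], [0, 0, -47.6], 20], [[0, 0, 0], [0, 0, -47.6], 30], [[0, 0, 0], [0, 0, -47.6], 30]]'

```text
time_s: 7.72
eef_pos: [624.0, 185.7, 56.0]
tool_rot: [-2.063, -2.368, 0.002]
force: [0.5, -0.1, -0.2]
opening: 25.7
```

```bash
python3 - <<'E'
from h import *
st()
E
```

```text
t 7.72 pos [623.99 185.73  55.98] xang 97.89 tilt [-0.09 -0.03] F [ 0.47 -0.11 -0.18] M [-0.01  0.02 -0.04] open 25.7
q [-0.58  0.73  0.34  1.73 -0.34  0.74  0.06]
```

Call:
apply_moves --plan '[[[0, 2, 0], [0, 0, 0], 30], [[0, 2, 0], [0, 0, 0], 30], [[0, 2, 0], [0, 0, 0], 0], [[0, 2, 0], [0, 0, 0], 0], [[0, 2, 0], [0, 0, 0], 0], [[0, 2, 0], [0, 0, 0], 0]]'

```text
time_s: 8.48
eef_pos: [626.0, 186.2, 56.5]
tool_rot: [-2.063, -2.368, 0.002]
force: [-4.7, -1.1, 5.7]
opening: 12.5
```

```bash
python3 - <<'E'
from h import *
st()
E
```

```text
t 8.47 pos [625.96 186.16  56.5 ] xang 97.89 tilt [-0.1  -0.01] F [-4.71 -1.14  5.72] M [-0.22  0.92 -0.05] open 12.5
q [-0.58  0.73  0.34  1.72 -0.34  0.75  0.06]
```

Call:
apply_moves --plan '[[[0, 2, 0], [0, 0, 0], 20], [[0, 2, 0], [0, 0, 0], 30], [[0, 2, 0], [0, 0, 0], 35], [[0, 2, -20], [0, 0, 0], 35], [[0, 2, -60], [0, 0, 0], 45], [[0, 2, -110], [0, 0, 0], 50]]'

```text
time_s: 9.22
eef_pos: [628.6, 186.4, 168.1]
tool_rot: [2.063, 2.369, -0.001]
force: [0.2, -0.1, 0.2]
opening: 42.9
```

```bash
python3 - <<'E'
from h import *
st()
print(rel([518.4,-168.2,150],159.8))
E
```

```text
t 9.22 pos [628.6  186.42 168.07] xang 97.88 tilt [-0.01 -0.02] F [ 0.2  -0.1   0.17] M [ 0.03 -0.03 -0.04] open 42.9
q [-0.62  0.59  0.4   1.68 -0.27  0.93  0.02]
(array([-336.16, -157.78,   18.21]), array([ -0.02,   0.01, -61.92]))
```

Call:
apply_moves --plan '[[[-37, -17, 2], [0, 0, -7], 60], [[-74, -35, 4], [0, 0, -14], 70], [[-112, -53, 6], [0, 0, -21], 70], [[-150, -70, 8], [0, 0, -28], 70], [[-187, -88, 10], [0, 0, -35], 70], [[-224, -105, 12], [0, 0, -42], 70], [[-262, -123, 14], [0, 0, -49], 70], [[-299, -140, 16], [0, 0, -56], 70], [[-336, -157, 18], [0, 0, -62], 70], [[-336, -157, 18], [0, 0, -62], 70]]'

```text
time_s: 10.48
eef_pos: [518.5, -172.3, 149.8]
tool_rot: [0.559, 3.089, -0.003]
force: [0.1, 0.4, -0.1]
opening: 60.1
```

```bash
python3 - <<'E'
from fit import *
st()
print(rel([518.4,-168.2,48],159.8))
for n,b,s in(("side",(278,228,305,262),16),("top",(250,172,278,198),16)):
    im=snapshot(n); x0,y0,x1,y1=b
    A=cv2.resize(im[y0:y1,x0:x1],None,fx=s,fy=s,interpolation=cv2.INTER_CUBIC)
    # overlay of bar model top outline
    B=A.copy(); th=-.019-1.415
    c=np.array([533.2,187.5,0])+[92*np.cos(-.019),92*np.sin(-.019),0]
    for z in(28,58):
        q=np.array([[a*21*np.cos(th)-b_*7*np.sin(th),a*21*np.sin(th)+b_*7*np.cos(th),z] for a,b_ in((1,1),(1,-1),(-1,-1),(-1,1))])+c
        uv=((proj(n,q)-[x0,y0])+.5)*s-.5
        cv2.polylines(B,[uv.round().astype(int).reshape(-1,1,2)],True,(255,255,0),1)
    cv2.imwrite(f"pics/{n}3.png",np.hstack([A,B])[:600,:900])
    if n=='side':
        cv2.imwrite("pics/side3p.png",cv2.resize(im[120:230,270:400],None,fx=5,fy=5,interpolation=cv2.INTER_CUBIC))
E
```

```text
t 10.47 pos [ 518.47 -172.29  149.76] xang 159.5 tilt [ 0.1  -0.12] F [ 0.13  0.44 -0.09] M [ 0.04 -0.05  0.05] open 60.1
q [ 0.1   0.43  0.2   1.96 -0.12  0.77  1.58]
(array([  1.73,   3.95, 101.75]), array([-0.08,  0.13, -0.3 ]))
```

View pics/top3.png

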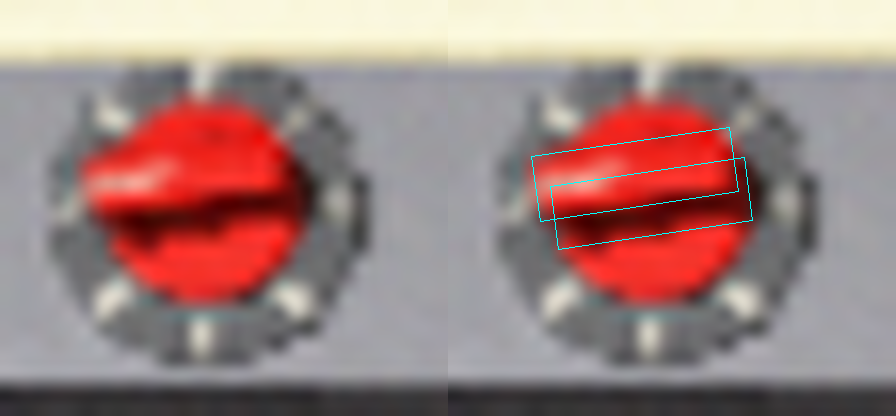

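View pics/side3.png

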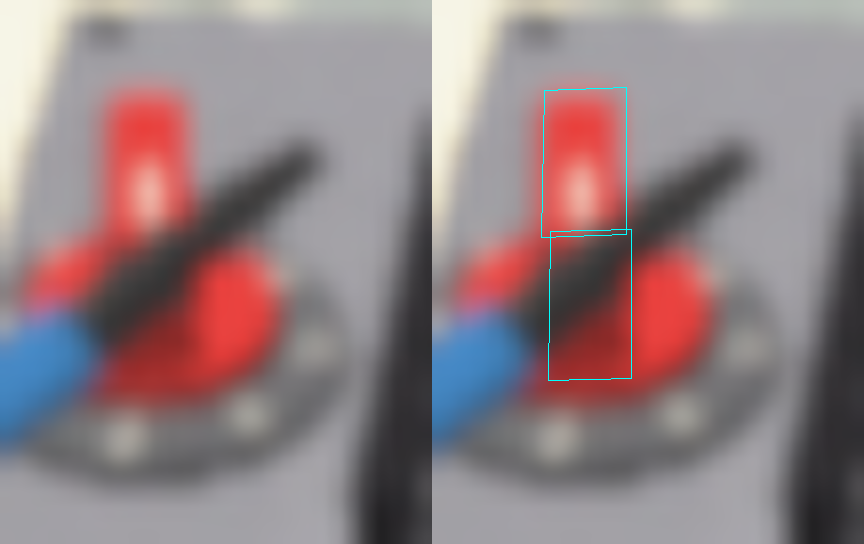

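View pics/side3p.png

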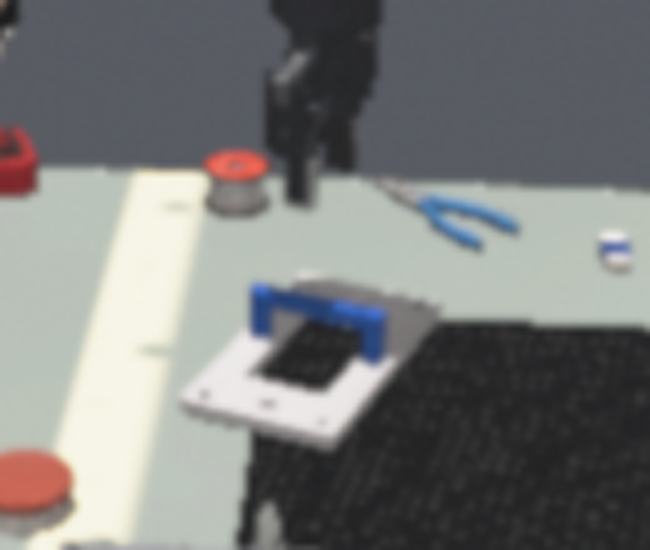

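Call:
apply_moves --plan '[[[0, 0, 25], [0, 0, 0], 70], [[0, 0, 50], [0, 0, 0], 70], [[0, 0, 50], [0, 0, 0], 70]]'

```text
time_s: 10.95
eef_pos: [518.9, -165.9, 97.3]
tool_rot: [-0.545, -3.091, -0.001]
force: [0.7, 0.8, 0.0]
opening: 60.0
```

```bash
python3 - <<'E'
from fit import *
st()
print(rel([518.4,-168.2,48],159.8))
for n,b,s in(("side",(300,140,370,215),8),("top",(325,175,405,250),8)):
    im=snapshot(n); x0,y0,x1,y1=b
    cv2.imwrite(f"pics/{n}4.png",cv2.resize(im[y0:y1,x0:x1],None,fx=s,fy=s,interpolation=cv2.INTER_CUBIC)[:600])
E
```

```text
t 10.95 pos [ 518.86 -165.88   97.27] xang 160.01 tilt [-0.16  0.07] F [0.65 0.77 0.01] M [-0.    0.02 -0.  ] open 60.0
q [ 0.1   0.51  0.18  1.98 -0.14  0.67  1.6 ]
(array([-0.51, -2.34, 49.27]), array([ 0.01, -0.18,  0.21]))
```

View pics/side4.png

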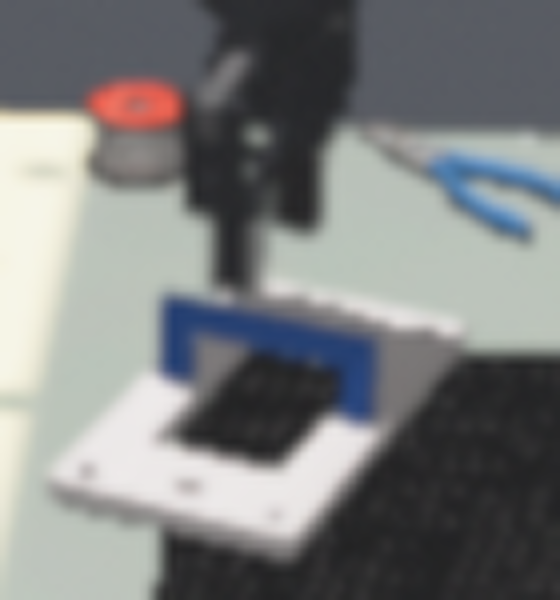

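View pics/top4.png

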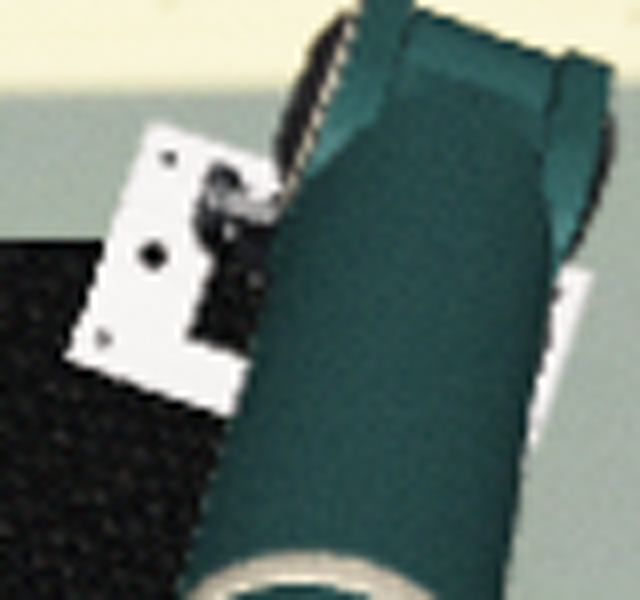

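```bash
python3 - <<'E'
from fit import *
f=lambda n,P,x0,y0:(proj(n,P)-[x0,y0]+.5)*8-.5
a=np.radians(70)
for o in(30,-30): print(f('side',np.array([518.9,-166,79])+o*np.array([np.cos(a),np.sin(a),0]),300,140))
a=np.radians(-20.2)
for z in (51.6,):
  for o in(49,-49): print('handle end',f('side',np.array([518.4,-168.2,z])+o*np.array([np.cos(a),np.sin(a),0]),300,140), f('top',np.array([518.4,-168.2,z])+o*np.array([np.cos(a),np.sin(a),0]),325,180))
E
```

```text
[[240.07 293.83]]
[[295.53 234.44]]
handle end [[162.94 295.67]] [[376.   152.79]]
handle end [[375.83 342.67]] [[302.93 371.42]]
```

Call:
apply_moves --plan '[[[0, -1, 25], [0, 0, 0], 70], [[0, -1, 49], [0, 0, 0], 70], [[0, -1, 49], [0, 0, 0], 70], [[0, -1, 49], [0, 0, 0], 0], [[0, -1, 49], [0, 0, 0], 0], [[0, -1, 49], [0, 0, 0], 0], [[0, -1, 49], [0, 0, 0], 0], [[0, -1, 49], [0, 0, 0], 0]]'

```text
time_s: 12.05
eef_pos: [519.8, -168.9, 50.5]
tool_rot: [0.548, 3.091, 0.0]
force: [-0.7, 1.5, 5.7]
opening: 11.0
```

```bash
python3 - <<'E'
from fit import *
st()
E
```

```text
t 12.05 pos [ 519.79 -168.94   50.52] xang 159.88 tilt [ 0.11 -0.02] F [-0.67  1.45  5.73] M [ 0.02  0.16 -0.07] open 11.0
q [ 0.13  0.59  0.16  1.99 -0.17  0.57  1.62]
```

Call:
apply_moves --plan '[[[0, 0, -10], [0, 0, 0], 0], [[0, 0, -40], [0, 0, 0], 0], [[0, 0, -80], [0, 0, 0], 0], [[0, 0, -115], [0, 0, 0], 0], [[0, 0, -115], [0, 0, 0], 0]]'

```text
time_s: 12.68
eef_pos: [520.6, -169.2, 167.2]
tool_rot: [0.547, 3.088, -0.0]
force: [0.4, -0.5, -2.6]
opening: 10.7
```

```bash
python3 - <<'E'
from fit import *
st()
yaw=178.9
print(rel([533.7,187.8,165],178.9))
E
```

```text
t 12.68 pos [ 520.56 -169.2   167.21] xang 159.89 tilt [ 0.33 -0.06] F [ 0.4  -0.5  -2.61] M [ 0.   -0.02 -0.02] open 10.7
q [ 0.09  0.4   0.21  1.94 -0.11  0.8   1.58]
(array([110.42, 339.75,   1.89]), array([ -0.  ,   0.34, -19.01]))
```

Call:
apply_moves --plan '[[[8, 24, 0], [0, 0, -1], 0], [[20, 62, 0], [0, 0, -4], 0], [[34, 104, 0], [0, 0, -6], 0], [[47, 146, 0], [0, 0, -8], 0], [[61, 188, 0], [0, 0, -11], 0], [[75, 230, 0], [0, 0, -13], 0], [[88, 272, 0], [0, 0, -16], 0], [[100, 308, 0], [0, 0, -18], 0], [[107, 330, 0], [0, 0, -19], 0], [[110.4, 339.8, 1], [0, 0, -19], 0], [[110.4, 339.8, 1], [0, 0, -19], 0], [[110.4, 339.8, 1], [0, 0, -19], 0]]'

```text
time_s: 14.18
eef_pos: [532.3, 186.4, 163.1]
tool_rot: [-0.034, -3.141, 0.002]
force: [-0.9, 0.8, -2.2]
opening: 10.9
```

```bash
python3 - <<'E'
from fit import *
st()
for n,b,s in(("side",(255,190,355,290),6),("top",(220,150,310,245),6)):
    im=snapshot(n); x0,y0,x1,y1=b
    cv2.imwrite(f"pics/{n}5.png",cv2.resize(im[y0:y1,x0:x1],None,fx=s,fy=s,interpolation=cv2.INTER_CUBIC)[:600])
E
```

```text
t 14.18 pos [532.29 186.39 163.11] xang 178.75 tilt [-0.02 -0.06] F [-0.94  0.77 -2.16] M [-0.   -0.03  0.04] open 10.9
q [-0.43  0.43  0.04  1.89 -0.02  0.82  1.17]
```

View pics/side5.png

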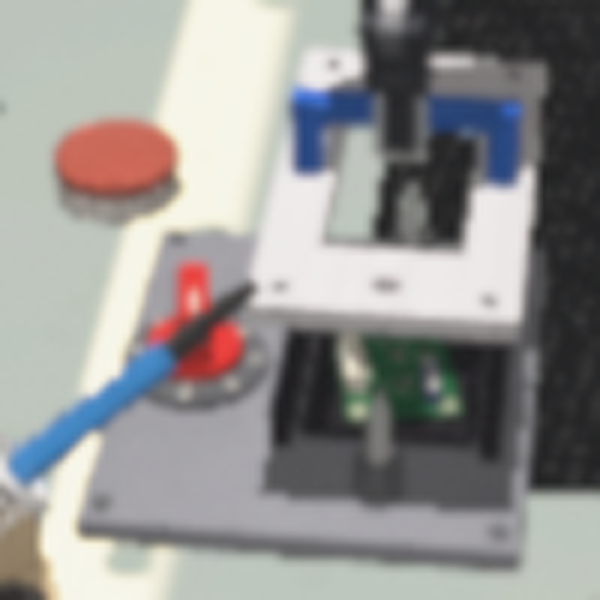

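View pics/top5.png

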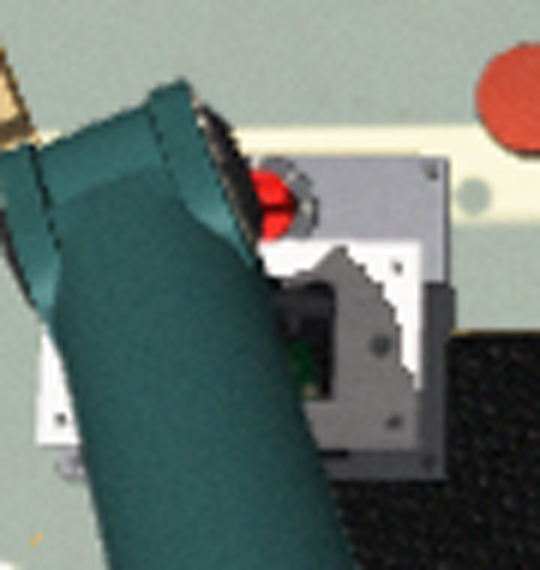

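Call:
apply_moves --plan '[[[0, 0, 15], [0, 0, 0], 0], [[0, 0, 30], [0, 0, 0], 0], [[0, 0, 38], [0, 0, 0], 0], [[0, 0, 38], [0, 0, 0], 0], [[0, 0, 38], [0, 0, 0], 0]]'

```text
time_s: 14.9
eef_pos: [532.3, 188.4, 125.4]
tool_rot: [0.03, 3.141, 0.0]
force: [-0.2, -0.4, -1.9]
opening: 10.6
```

```bash
python3 - <<'E'
from fit import *
st()
for n,b,s in(("side",(285,205,360,280),8),("top",(220,165,310,240),8)):
    im=snapshot(n); x0,y0,x1,y1=b
    cv2.imwrite(f"pics/{n}6.png",cv2.resize(im[y0:y1,x0:x1],None,fx=s,fy=s,interpolation=cv2.INTER_CUBIC)[:600])
st()
E
```

```text
t 14.9 pos [532.34 188.44 125.42] xang 178.9 tilt [0.02 0.01] F [-0.19 -0.4  -1.93] M [ 0.03 -0.02  0.05] open 10.6
q [-0.43  0.49  0.04  1.91 -0.02  0.74  1.17]
t 15.0 pos [532.5  188.46 125.75] xang 178.9 tilt [0.05 0.02] F [ 0.1  -0.64 -2.43] M [ 0.04 -0.03  0.  ] open 10.4
q [-0.43  0.49  0.04  1.91 -0.02  0.74  1.17]
```

View pics/side6.png

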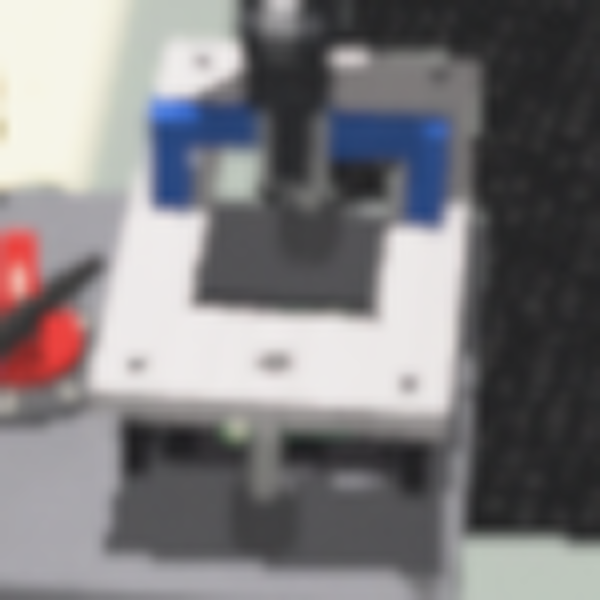

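View pics/top6.png

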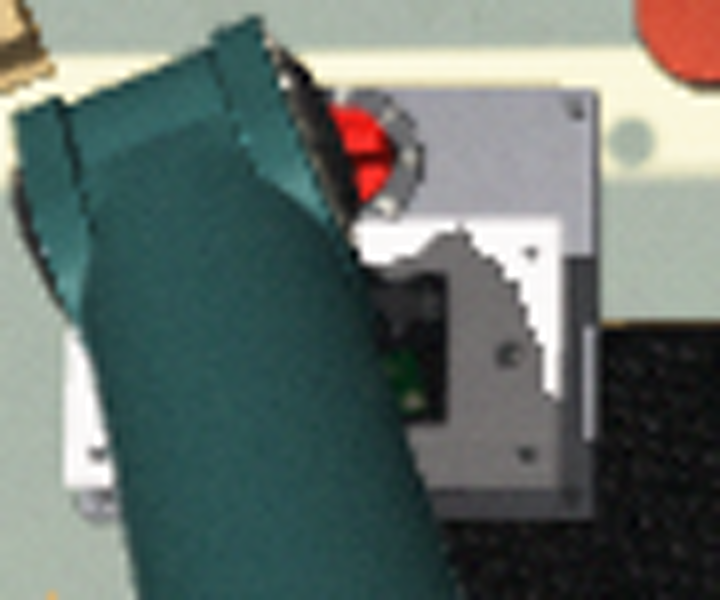

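```bash
cat > b.py <<'E'
from fit import *
zb=77.6
mp=np.array([[0,80,10],[55,100,10],[-55,100,10],[-55,-100,10],[55,-100,10]],float)+[0,0,zb]
us=un([[275,362],[95,388],[450,408],[481,56],[165,40]],285,205)
mt=np.array([[0,-80,10],[55,-100,10],[-55,-100,10],[-55,100,10]],float)+[0,0,zb]
ut=un([[508,353],[560,216],[558,490],[64,488]],220,165)
for o in([("side",mp,us)],[("top",mt,ut)],[("side",mp,us),("top",mt,ut)]):
    for x0 in([533,187,-.02],[533,187,-.02,0.]):
        p,r=fit(o,x0); print(p); 
    print(*r,sep='\n')
E
python3 b.py
```

```text
[531.36 188.14  -0.01]
[531.28 189.33  -0.01   0.88]
[[ 0.24 -0.37]
 [-0.41 -0.03]
 [ 0.24  0.29]
 [-0.44  0.11]
 [ 0.32 -0.  ]]
[530.67 189.97  -0.01]
[529.06 188.93  -0.01  11.07]
[[ 0.22 -0.07]
 [-0.01  0.42]
 [ 0.01 -0.39]
 [-0.21  0.05]]
[531.06 189.25  -0.01]
[530.96 189.86  -0.01   1.26]
[[ 0.3  -0.36]
 [-0.38 -0.04]
 [ 0.3   0.33]
 [-0.26  0.12]
 [ 0.47 -0.02]]
[[ 0.14 -0.18]
 [-0.14  0.42]
 [-0.11 -0.62]
 [ 0.09 -0.16]]
```

Call:
apply_moves --plan '[[[-2.4, -0.6, 0], [0, 0, 0], 0], [[-2.4, -0.6, 6], [0, 0, 0], 0], [[-2.4, -0.6, 10], [0, 0, 0], 0], [[-2.4, -0.6, 14], [0, 0, 0], 0], [[-2.4, -0.6, 16], [0, 0, 0], 0]]'

```text
time_s: 15.62
eef_pos: [534.3, 187.6, 108.8]
tool_rot: [-0.03, -3.141, 0.0]
force: [0.2, -0.3, -2.6]
opening: 11.1
```

```bash
python3 - <<'E'
from fit import *
st()
for n,b,s in(("side",(285,205,360,280),8),("top",(220,165,310,240),8)):
    im=snapshot(n); x0,y0,x1,y1=b
    cv2.imwrite(f"pics/{n}7.png",cv2.resize(im[y0:y1,x0:x1],None,fx=s,fy=s,interpolation=cv2.INTER_CUBIC)[:600])
st()
E
```

```text
t 15.62 pos [534.31 187.61 108.85] xang 178.9 tilt [-0.03 -0.01] F [ 0.15 -0.33 -2.56] M [-0.04 -0.04  0.  ] open 11.1
q [-0.42  0.52  0.03  1.92 -0.03  0.71  1.18]
t 15.72 pos [534.35 187.61 108.97] xang 178.9 tilt [-0.03 -0.01] F [-0.18 -0.15 -2.44] M [-0.01  0.05  0.06] open 10.8
q [-0.42  0.52  0.03  1.92 -0.03  0.71  1.18]
```

View pics/side7.png

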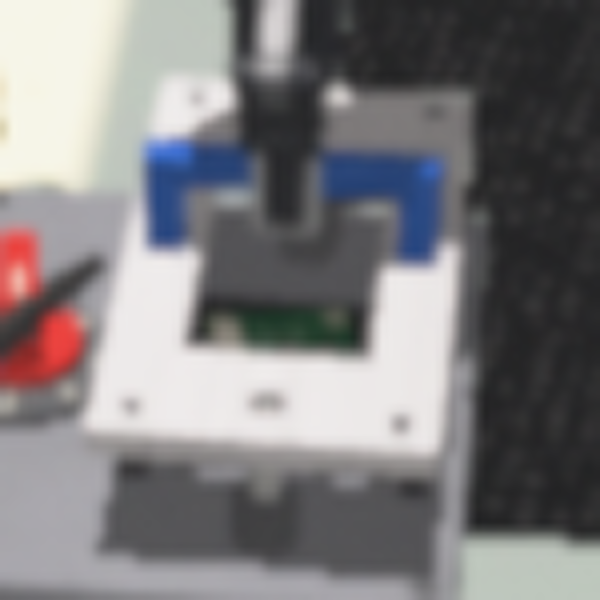

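View pics/top7.png

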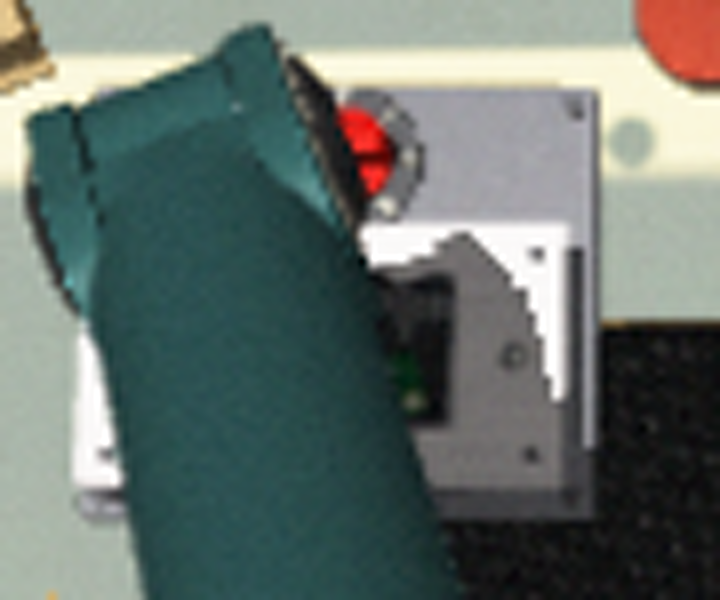

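Call:
apply_moves --plan '[[[0, 0, 3], [0, 0, 0], 0], [[0, 0, 6], [0, 0, 0], 0], [[0, 0, 8], [0, 0, 0], 0], [[0, 0, 8], [0, 0, 0], 0]]'

```text
time_s: 16.23
eef_pos: [534.4, 187.6, 101.1]
tool_rot: [-0.03, -3.141, 0.0]
force: [-0.6, 0.3, -2.4]
opening: 11.1
```

```bash
python3 - <<'E'
from fit import *
st()
E
```

```text
t 16.23 pos [534.41 187.62 101.09] xang 178.89 tilt [-0.02 -0.01] F [-0.57  0.29 -2.44] M [ 0.01 -0.   -0.  ] open 11.1
q [-0.42  0.53  0.03  1.92 -0.03  0.69  1.18]
```

Call:
apply_moves --plan '[[[0, 0, 4], [0, 0, 0], 0], [[0, 0, 8], [0, 0, 0], 0], [[0, 0, 12], [0, 0, 0], 0], [[0, 0, 15], [0, 0, 0], 0], [[0, 0, 17], [0, 0, 0], 0], [[0, 0, 17], [0, 0, 0], 0]]'

```text
time_s: 16.98
eef_pos: [534.5, 187.6, 84.2]
tool_rot: [-0.03, -3.141, 0.0]
force: [-0.5, 0.4, -2.3]
opening: 11.0
```

```bash
python3 - <<'E'
from fit import *
st()
E
```

```text
t 16.98 pos [534.49 187.63  84.15] xang 178.89 tilt [-0.01 -0.  ] F [-0.51  0.39 -2.32] M [ 0.   -0.02  0.  ] open 11.0
q [-0.42  0.56  0.03  1.92 -0.03  0.66  1.18]
```

Call:
apply_moves --plan '[[[0, 0, 1], [0, 0, 0], 0], [[0, 0, 2], [0, 0, 0], 0], [[0, 0, 2.5], [0, 0, 0], 0], [[0, 0, 2.5], [0, 0, 0], 0]]'

```text
time_s: 17.48
eef_pos: [534.5, 187.7, 82.0]
tool_rot: [0.03, 3.141, 0.0]
force: [-0.1, 0.3, 0.5]
opening: 11.2
```

```bash
python3 - <<'E'
from fit import *
st()
E
```

```text
t 17.48 pos [534.53 187.7   81.99] xang 178.89 tilt [0.01 0.  ] F [-0.06  0.27  0.46] M [-0.09  0.2  -0.03] open 11.2
q [-0.42  0.56  0.03  1.93 -0.03  0.66  1.18]
```

Call:
apply_moves --plan '[[[0, 0, 1], [0, 0, 0], 0], [[0, 0, 1], [0, 0, 0], 0]]'

```text
time_s: 17.73
eef_pos: [534.5, 187.7, 81.9]
tool_rot: [-0.03, -3.141, -0.0]
force: [-3.5, -1.7, 6.5]
opening: 10.7
```

```bash
python3 - <<'E'
from fit import *
st()
E
```

```text
t 17.73 pos [534.52 187.68  81.94] xang 178.89 tilt [-0.    0.01] F [-3.48 -1.75  6.48] M [-0.25  0.75  0.03] open 10.7
q [-0.42  0.56  0.03  1.93 -0.03  0.66  1.18]
```

Hard contact at the expected home height. Release, lift straight up, and move away toward the right to check.

Call:
apply_moves --plan '[[[0, 0, 0], [0, 0, 0], 20], [[0, 0, 0], [0, 0, 0], 40], [[0, 0, 0], [0, 0, 0], 50], [[0, 0, 0], [0, 0, 0], 50], [[0, 0, -15], [0, 0, 0], 50], [[0, 0, -50], [0, 0, 0], 50], [[0, 0, -100], [0, 0, 0], 50], [[40, -60, -130], [0, 0, 0], 50], [[60, -120, -140], [0, 0, 0], 50], [[80, -180, -140], [0, 0, 0], 50], [[90, -240, -140], [0, 0, 0], 50], [[90, -280, -140], [0, 0, 0], 50]]'

```text
time_s: 19.23
eef_pos: [438.4, -92.5, 222.3]
tool_rot: [0.031, 3.139, 0.001]
force: [1.7, 0.0, 0.2]
opening: 43.0
```

```bash
python3 - <<'E'
from fit import *
st()
for n,b,s in(("side",(265,195,350,290),8),("top",(225,165,305,240),8)):
    im=snapshot(n); x0,y0,x1,y1=b
    cv2.imwrite(f"pics/{n}8.png",cv2.resize(im[y0:y1,x0:x1],None,fx=s,fy=s,interpolation=cv2.INTER_CUBIC)[:600])
    cv2.imwrite(f"pics/{n}8w.png",im)
E
```

```text
t 19.23 pos [438.35 -92.53 222.25] xang 178.86 tilt [0.14 0.02] F [1.71 0.   0.25] M [-0.02 -0.01 -0.03] open 43.0
q [-0.04  0.16  0.19  2.12 -0.04  0.86  1.73]
```

View pics/side8.png

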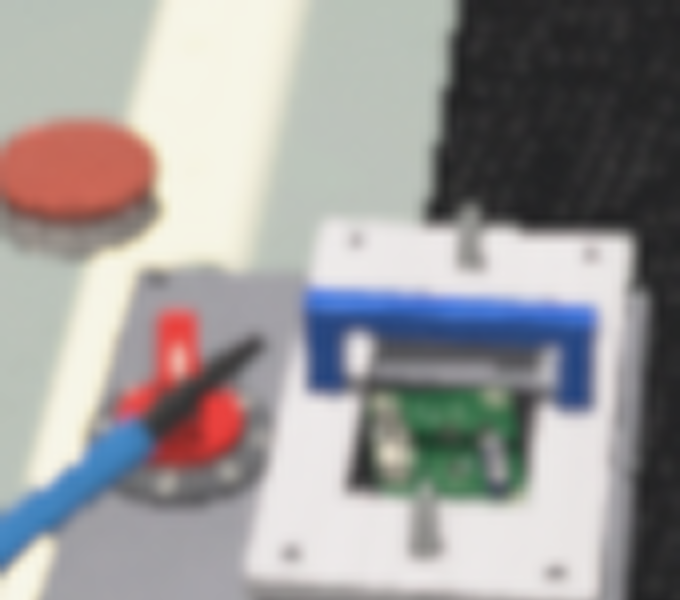

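View pics/top8.png

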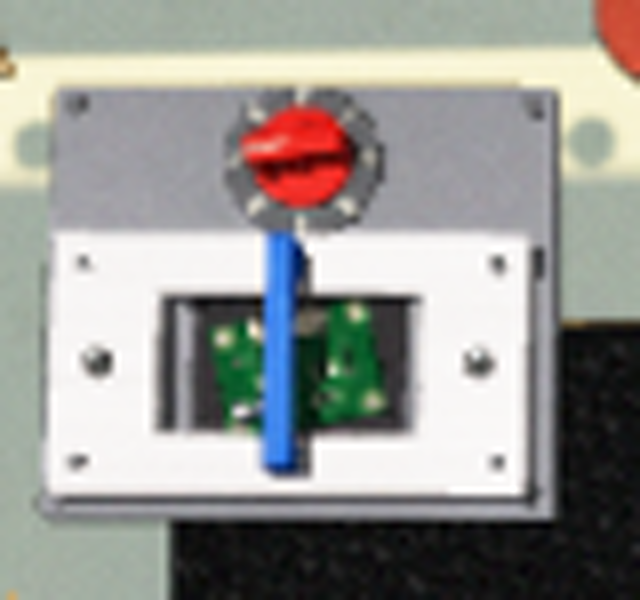

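View pics/side8w.png

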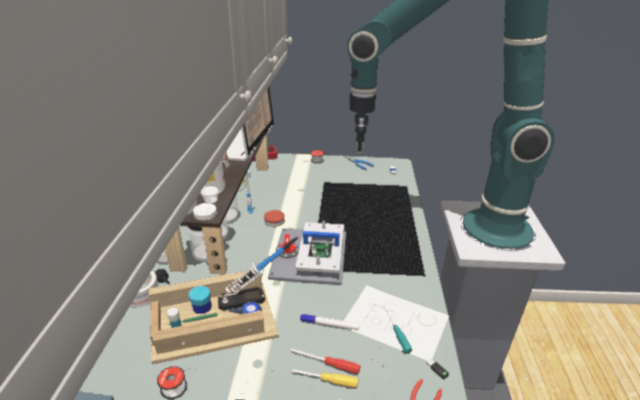

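```bash
python3 - <<'E'
from h import *
print(hand_in()); st()
E
```

```text
the job is handed in; nothing more can be done
None
the job is handed in; nothing more can be done
```

The stop screw is set and the press frame is seated on both guide pins. I handed the job in at about 19 s of the 58 s allowed.

- **Stop screw:** I turned the red bar clockwise until the wrist moment jumped from about 0 to 1.0 N m, then 1.6 N m, at the angle expected for the 2.2 rad end. I then backed it off 45° and re-gripped it once at that angle to square the bar to the jaws. The model outline drawn at 1.415 rad (2.2 minus an eighth turn) matches the bar in both pictures. I estimate the angle is good to about 1–2°.
- **Press frame:** I lifted it by the blue handle and lowered it with no side force as the pins went into the holes. It met firm contact with the tool at 82.0 mm, against 81.9 mm predicted for fully home. After release, both pictures show both pins through the holes and the frame flat on the fixture.
- **Other things on the desk:** The bystanders that I could see in the last wide picture look unmoved. I compared them by eye only.
- **Disagreements:** Before lowering, the two cameras differed by up to about 4 mm on how far to shift the frame along the pin line. I averaged them with the arm's own readings, and the frame then went on without contact. The finger opening reads about 1.5 mm low on parts of known width.

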